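# Set the sprung shelf leg to its mark and clamp it

## Task

Slide the orange spacer ring down over the top of the upright steel shelf leg onto its shoulder, and by the ring press the sprung leg down until its yellow pointer is level with the blue mark on the scale. Keeping it at the mark and without letting go, swing the red cam lever fully closed (counter-clockwise seen from above, to its stop) with a finger of the same hand, and finish still gripping the ring and holding the leg down at the mark. Leave the salt shaker and the white dip pot where they stand.

Things in the scene. Friction and masses are not known exactly. Their poses are not given: they have to be found in the camera images.
- ring: orange plastic spacer ring (sleeve), 48 mm outside diameter, 27 mm bore, 30 mm high, about 50 g, standing loose on the counter with its bore upright; origin at the centre of its underside, z along the bore. Grip it across its outside; it may turn freely on the leg
- stand: fixed steel stand of the sprung shelf leg: 110 mm round foot, 48 mm tube up to 98 mm above the counter, the leg rising from it. Origin at the centre of the foot's underside, on the leg's axis; z up. On its +y side, 62 to 88 mm from the axis (its blue clip to 94 mm), stands a white scale plate up to 178 mm above the counter, whose face with black lines looks to the stand's +x
- seat (a point): centre of the top of the leg's dark shoulder (42 mm across, 8 mm thick), where the ring comes to rest; 175 mm above the counter with the leg right out. Above it stands the leg's bare shaft, 23 mm in diameter and 40 mm long, its top 3 mm chamfered
- leg_tip (a point): top centre of the leg's shaft, 40 mm above the shoulder's top: the ring goes over it
- leg (a joint): how far the leg is pressed down, m: 0 right out, at most 0.05; a spring pushes it back up with about 4.5 N net at 0 and 150 N/m more, so it must be held down. The leg does not turn
- pointer (a point): tip of the yellow pointer bar on the leg, 68 mm from the leg's axis to the stand's +y side, 11 mm below the shoulder's top; it moves with the leg beside the scale
- mark_line (a point): the blue length mark clipped to the scale plate (4 mm thick line; this point is its middle height at the pointer's side). It is 18 to 40 mm below where the pointer starts and stays put. At the right length, the pointer has the same height as this point
- lever (a joint): red cam lever on a black collar on top of the tube, turning about the leg's upright axis, rad: 0 closed (against its stop), up to 1.3 open; starts 0.9 to 1.2 open and stays where it is left (friction about 0.08 N m). Closed, it points 50 degrees clockwise (seen from above) from the stand's +x; opening turns it further clockwise, closing counter-clockwise
- lever_paddle (a point): top middle of the lever's upright red paddle, 40 mm from the leg's axis. The paddle is an upright plate, 6 mm thick, standing radially from 28 to 52 mm from the leg's axis and from about 105 to 177 mm above the counter, so that a finger gripping the ring on the leg pushes it round when the hand turns about the leg. The lever's red handle bar, below 112 mm, reaches to 78 mm from the axis
- shaker: salt shaker, clear jar 48 mm across and 85 mm high with a steel cap; a bystander, leave it alone; origin at its underside
- dip_pot: small white dip pot, 52 mm across, 40 mm high; a bystander, leave it alone; origin at its underside
Things that resemble listed ones, but are neither listed nor needed, are in the scene too. Of the things that look like the ring, take the one that is farthest from the robot's base at the start.

How it is judged:
On the way, in this order (a step that is already met when the one before it is completed fails the run):
1. the ring is slid over the shaft and rests on the leg's shoulder (horizontal distance between ring and seat below 0.004 m and z of ring in the frame of seat between -0.003 and 0.003 m), for 0.05 s.
2. the leg is held down at the mark by the gripped ring, the lever still open (all of step 1 and contact force between the fingers and ring above 3 N and contact force between ring and stand above 3 N and z of pointer in the frame of mark_line between -0.005 and 0.005 m and value of joint lever above 0.6 rad), for 0.2 s.
At the end, for the whole second after the job is handed in: The ring is on the leg's shoulder (centred within 4 mm, within 3 mm of the seat), the pointer is within 5 mm of the height of the blue mark, the lever is within 0.08 rad of its closed stop, and the fingers still grip the ring (over 3 N) and press it on the leg (over 3 N) (all of step 1 and contact force between the fingers and ring above 3 N and contact force between ring and stand above 3 N and z of pointer in the frame of mark_line between -0.005 and 0.005 m and value of joint lever below 0.08 rad); the arm keeps its last pose, push and grip.
It fails at once if the lever was swung most of the way closed with the leg more than 10 mm off its mark (value of joint lever below 0.45 rad and not (z of pointer in the frame of mark_line between -0.01 and 0.01 m)).
It fails at once if the salt shaker or the dip pot was pushed about (more than 40 mm) (distance of any of shaker, dip_pot from where it was at the start of the episode above 0.04 m).
It also fails if it takes over 61 s, if anything falls off the work surface, if the arm or the gripper's body presses on something with over 40 N, if the wrist force passes 120 N, or if a joint passes its speed limit or range.

## Robot

A 7-joint arm with a two-finger parallel gripper is mounted at the origin on the work surface. World frame = base frame: x ahead of the robot, y to its left, z up, the work surface at z = 0. Lengths are in m, angles in rad, forces in N, time in s.
With the tool pointing down it reaches from about 0.4 to 0.875 m from the base axis. Payload 19.3 kg.
Tool frame: the origin (TCP) lies on the mounting face of the last link; the fingertips stand 173 mm ahead of it and the grasp point (between the pads) lies 155 mm ahead of it; z points along the fingers, y is the line along which they close (so a half turn about z gives the same grasp; the last joint's range is limited). The gripper opens to 85 mm and grips with 20 to 120 N. Pads are 22 mm wide; open, the fingers measure 114 mm over their backs; the gripper's body (76 mm by 85 mm) begins 54 mm behind the grasp point. The pads swing forward as they close: fully open they stand 13 mm farther back than shut.
Start: joints at [-1.415, 0.521, -0.036, 1.599, 0.021, 1.021, -0.113], TCP at [0.14, 0.609, 0.405] pointing down, gripper open.
Joint ranges: [-2.91, 2.91], [-0.3, 2.13], [-1.5, 1.42], [0.17, 2.43], [-1.26, 4.41], [0.16, 1.93], [-2.52, 2.52]. Speed limits (rad/s): [1.89, 1.89, 2.39, 2.39, 3.01, 3.01, 3.01].

## Interface

Orientations are given as [roll, pitch, yaw] about the fixed x, y, z axes, in that order (R = Rz(yaw) Ry(pitch) Rx(roll)).
In Python, from workcell import bot, vision gives the robot as it stands.
- The arm moves only by the shell command python3 -m creep 'ROWS' [FORCE]. ROWS is JSON, a list that holds one entry, the list of rows, each a list of 7 numbers: the opening, from -1 (shut) to 1 (fully open), then the shift along the tool's x, y, z in cm, then the turn, a rotation vector about the tool's x, y, z in rad. In form: [[[grip, tx, ty, tz, rx, ry, rz], ...]]. A call has 1 to 12 rows; each row shifts and turns the commanded pose from where the row before left it, along the tool's axes as they then stand; what a row does not reach is not made up. A row lasts 1/8 s, in which the tool goes at most 62.5 mm and 10.7 degrees, less where a joint would pass 70% of its speed; a pose out of reach is approached as far as the arm can. A call with a gripper value outside its range is refused whole. The fingers move at their own pace and stop on an object; FORCE is the grip in N (left out, the last holds). Time passes only in rows, so rows that do not move let the fingers close. It gives the time, the measured TCP pose, the force, the opening and the grip force at its end, in the units of the state.
- bot.observe(): the state, without advancing time (a new reading comes with each control period).
- vision.grab_frame(name): name is "side" or "top"; returns a dict with "image" (480x640x3 uint8, blue, green, red), "depth" (480x640 float32, m along the optical axis (not along the pixel's ray), 0 where there is no reading), "fovy" (degrees; the focal length in pixels is half the picture's height over the tangent of half this angle, whatever the lens; pixels are square), "cx", "cy" (the principal point, pixels), "cam_to_world" (4x4, takes a point from camera to world coordinates). Camera axes: x right, y down, z forward; pixel columns grow to the right and rows downward; lengths in m; the calibration is good to about 2 mm. A picture is of the moment at which its call begins.
- bot.job_done(): hands the job in; it is judged then, once.
The state is a dict: "clock": time; "qpos": joint angles; "qd": joint speeds; "joint_efforts": joint torques, N m; "position": TCP position; "tool_rot": TCP orientation; "force": force on the tool from outside, world axes, zero at the start; "moment": the same for the moment, N m; "grip_width": finger opening in m; "finger_force": force on a finger pad.
Only numpy, scipy, OpenCV 4.12 (cv2) and the standard library are available. Lean on these libraries where they do the work, as an engineer would, in place of code of your own. Each camera call takes 0.05 s, during which the arm holds its last target. There are 200 camera calls.

## Working session

There is one attempt and no reset: what is moved stays moved. The work goes in short steps, Python scripts to look and compute and a shell command to move; the robot and the scene stay as the last step left them, time stands still between calls to the robot, and variables do not carry over. Pictures are saved under pics/ and viewed, at most 10 in all, crops included, and the job is handed in when it is done.

```bash
ls; mkdir -p pics; cat > h.py <<'E'
import numpy as np, cv2, pickle
from workcell import bot, vision
def grab(n):
    f=vision.grab_frame(n); pickle.dump(f,open(f'{n}.pkl','wb')); return f
def load(n): return pickle.load(open(f'{n}.pkl','rb'))
def foc(f): return 240/np.tan(np.radians(f['fovy'])/2)
def ray(f,u,v):
    T=np.array(f['cam_to_world']); d=T[:3,:3]@np.array([(u-f['cx'])/foc(f),(v-f['cy'])/foc(f),1]); return T[:3,3],d
def onz(f,u,v,z):
    o,d=ray(f,u,v); return o+d*(z-o[2])/d[2]
def pt(f,u,v):
    o,d=ray(f,u,v); return o+d*f['depth'][int(round(v)),int(round(u))]
def proj(f,p):
    T=np.linalg.inv(np.array(f['cam_to_world'])); c=T[:3,:3]@np.array(p)+T[:3,3]; return f['cx']+foc(f)*c[0]/c[2], f['cy']+foc(f)*c[1]/c[2]
def tri(fa,a,fb,b):
    o1,d1=ray(fa,*a);o2,d2=ray(fb,*b)
    A=np.stack([d1,-d2],1);s=np.linalg.lstsq(A,o2-o1,rcond=None)[0]
    p,q=o1+s[0]*d1,o2+s[1]*d2; return (p+q)/2,np.linalg.norm(p-q)
def cloud(f):
    v,u=np.mgrid[:480,:640]; d=f['depth']; k=foc(f)
    P=np.stack([(u-f['cx'])/k*d,(v-f['cy'])/k*d,d],-1); T=np.array(f['cam_to_world'])
    return P@T[:3,:3].T+T[:3,3]
E
python3 - <<'E'
from h import *
for n in('side','top'):
    f=grab(n); cv2.imwrite(f'pics/{n}0.png',f['image']); print(n,f['fovy'],f['cx'],f['cy'],np.round(f['cam_to_world'],3).tolist())
s=bot.observe(); print(s)
E
```

```text
pics
side 43.02097929482747 312.426799770237 238.61441425563004 [[0.879, -0.319, 0.355, 0.14], [-0.477, -0.594, 0.648, -0.709], [0.004, -0.739, -0.674, 0.887], [0.0, 0.0, 0.0, 1.0]]
top 42.12382403329802 336.25032360633793 243.43434245219208 [[-0.045, -0.974, 0.221, 0.286], [-0.999, 0.045, -0.003, -0.043], [-0.007, -0.221, -0.975, 1.271], [0.0, 0.0, 0.0, 1.0]]
{'clock': 0.1, 'qpos': array([-1.41519307,  0.52196608, -0.03631972,  1.59991724,  0.02122003,
        1.02109413, -0.11281993]), 'qd': array([-1.02330000e-03,  1.48804110e-03, -1.42215562e-06, -2.80139524e-03,
       -1.00577882e-03, -5.53891430e-04, -3.41592405e-04]), 'joint_efforts': array([ 2.80700726e-03, -9.28489780e+01,  1.98317394e+00, -3.70527935e+01,
        1.79639517e-02,  5.47184827e-03,  4.45600975e-06]), 'position': array([0.13993205, 0.60901926, 0.4041881 ]), 'tool_rot': array([-3.14059735e+00,  8.95697909e-05,  2.91576171e+00]), 'force': array([-0.66512221, -0.08734171,  0.06789269]), 'moment': array([ 0.01807032,  0.02378028, -0.01565875]), 'finger_force': 0.0, 'grip_width': 0.0853824209570205}
```

View pics/side0.png

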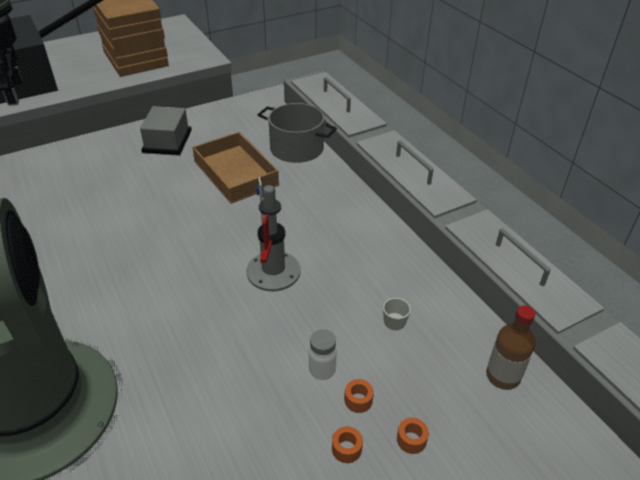

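View pics/top0.png

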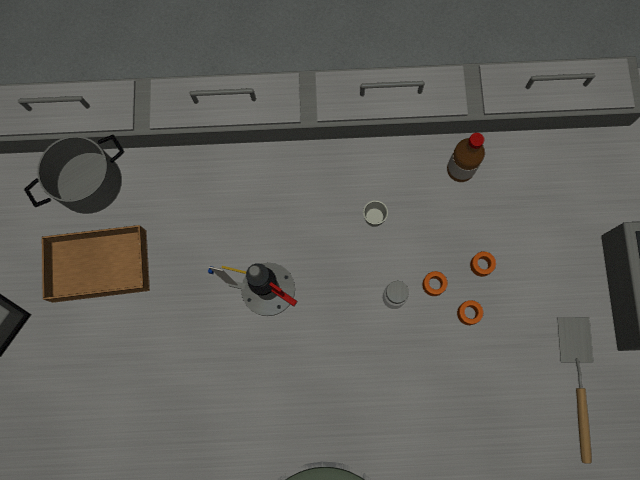

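```bash
cat > m.py <<'E'
from h import *
S,T=load('side'),load('top')
for n,f in(('side',S),('top',T)):
    P=cloud(f); hsv=cv2.cvtColor(f['image'],cv2.COLOR_BGR2HSV)
    for name,lo,hi in(('orange',(5,170,120),(14,255,255)),('red',(0,170,60),(4,255,255)),('red2',(174,170,60),(180,255,255)),('yellow',(17,120,80),(35,255,255)),('blue',(100,120,50),(130,255,255))):
        m=cv2.inRange(hsv,lo,hi); k,l,st,c=cv2.connectedComponentsWithStats(m)
        for i in range(1,k):
            if st[i,4]<5: continue
            q=P[l==i]
            if name=='orange' and not(st[i,4]<1500 and abs(np.median(q[:,2])-.02)<.03): continue
            e=''
            if name=='orange':
                cnt=max(cv2.findContours((l==i).astype(np.uint8),cv2.RETR_EXTERNAL,cv2.CHAIN_APPROX_NONE)[0],key=len); e=cv2.minEnclosingCircle(cnt)
                t=q[q[:,2]>np.percentile(q[:,2],90)-.004]; e=(np.round(e[0],1),'rimcentre',np.round((t.max(0)+t.min(0))/2,4),'top',np.percentile(q[:,2],90).round(4))
            print(n,name,st[i].tolist(),c[i].round(1),'med',np.median(q,0).round(4),'min',q.min(0).round(3),'max',q.max(0).round(3),e)
E
python3 m.py; python3 - <<'E'
from h import *
S,T=load('side'),load('top')
for n,f,(u,v) in(('s',S,(268,230)),('t',T,(258,280))):
    P=cloud(f)[v-80:v+80,u-60:u+60].reshape(-1,3)
    for a,b in((.003,.012),(.17,.179),(.205,.225)):
        q=P[(P[:,2]>a)&(P[:,2]<b)]
        if len(q)>3: print(n,a,len(q),q.min(0).round(4),q.max(0).round(4),q.mean(0).round(4))
a=cv2.resize(S['image'][165:295,235:315],None,fx=4,fy=4,interpolation=cv2.INTER_CUBIC)
b=cv2.resize(T['image'][250:325,200:305],None,fx=4,fy=4,interpolation=cv2.INTER_CUBIC)
c=np.zeros((520,320+420,3),np.uint8); c[:,:320]=a; c[:300,320:]=b; cv2.imwrite('pics/crop.png',c)
E
```

```text
side orange [346, 380, 27, 24, 310] [358.8 391.7] med [ 0.4798 -0.2478  0.0297] min [ 0.14  -0.709  0.026] max [ 0.503 -0.225  0.887] (array([359. , 391.5]), 'rimcentre', array([ 0.3206, -0.4668,  0.4572]), 'top', np.float64(0.0316))
side orange [399, 419, 29, 26, 368] [413.1 431.6] med [ 0.5154 -0.3492  0.03  ] min [ 0.494 -0.371  0.016] max [ 0.538 -0.326  0.034] (array([413.1, 431.6]), 'rimcentre', array([ 0.5161, -0.3486,  0.0311]), 'top', np.float64(0.032))
side orange [333, 427, 29, 28, 392] [347.  440.7] med [ 0.418  -0.314   0.0297] min [ 0.396 -0.336  0.026] max [ 0.44  -0.29   0.034] (array([347., 441.]), 'rimcentre', array([ 0.4179, -0.3131,  0.0308]), 'top', np.float64(0.0318))
side red [261, 214, 11, 48, 215] [265.3 241. ] med [0.4578 0.0531 0.1167] min [0.439 0.027 0.104] max [0.476 0.074 0.179] 
side red [518, 306, 17, 17, 196] [525.7 313. ] med [ 0.7254 -0.325   0.1699] min [ 0.713 -0.337  0.158] max [ 0.74  -0.31   0.173] 
side blue [257, 187, 2, 7, 12] [257.5 189.8] med [0.5019 0.1822 0.1456] min [ 0.14  -0.709  0.139] max [0.505 0.185 0.887] 
top orange [473, 252, 
[... 1222 characters left out ...]
.7] med [ 0.1859 -0.5073  0.0177] min [ 0.121 -0.518  0.01 ] max [ 0.286 -0.043  1.271] 
top blue [208, 268, 4, 5, 14] [209.6 270.4] med [0.5006 0.1877 0.1474] min [0.497 0.184 0.146] max [0.506 0.191 0.151] 
s 0.003 2340 [ 0.3385 -0.0448  0.003 ] [0.793  0.5461 0.012 ] [0.5363 0.2678 0.0066]
s 0.17 249 [0.4554 0.0519 0.1702] [0.5084 0.1815 0.179 ] [0.4832 0.09   0.1746]
s 0.205 109 [0.4768 0.0822 0.205 ] [0.4979 0.1054 0.2178] [0.4866 0.091  0.2119]
t 0.003 2107 [ 0.3403 -0.0084  0.003 ] [0.6808 0.2416 0.012 ] [0.4858 0.109  0.0062]
t 0.17 307 [0.4531 0.0549 0.1702] [0.5059 0.1823 0.1789] [0.4802 0.0973 0.1746]
t 0.205 143 [0.474  0.0857 0.2052] [0.4954 0.108  0.2185] [0.484  0.0965 0.2131]
```

View pics/crop.png

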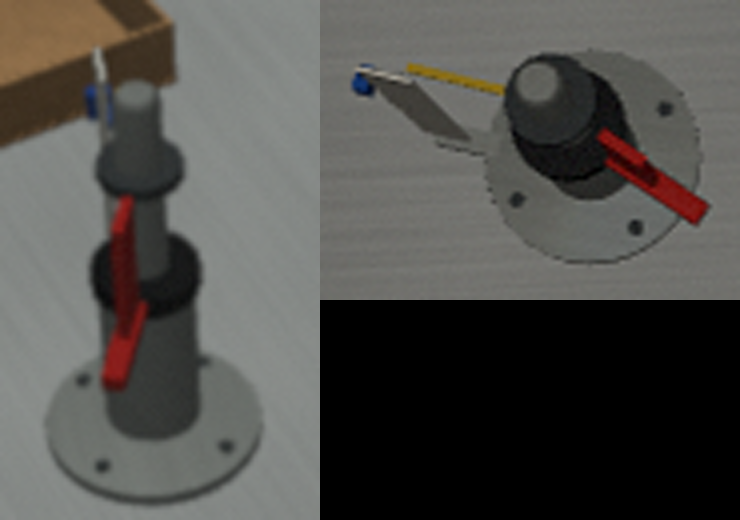

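```bash
cat >> h.py <<'E'
def rel(x,y,z,psi=None):
    s=bot.observe(); p=s['position']; ps=s['tool_rot'][2]; d=np.array([x,y,z])-p
    c,sn=np.cos(ps),np.sin(ps)
    print('t',round(s['clock'],2),'pos',p.round(4),'rpy',s['tool_rot'].round(4),'F',s['force'].round(1),'w',round(s['grip_width'],4),'ff',round(s['finger_force'],1),'q7',s['qpos'][6].round(2))
    print('cm',(100*np.array([c*d[0]+sn*d[1],sn*d[0]-c*d[1],-d[2]])).round(2),'rz',None if psi is None else round((ps-psi+np.pi)%(2*np.pi)-np.pi,3))
E
python3 -m creep '[[[1,-4.4,-3.75,-0.42,0,0,0],[1,-4.4,-3.75,-0.42,0,0,0],[1,-4.4,-3.75,-0.42,0,0,0],[1,-4.4,-3.75,-0.42,0,0,0],[1,-4.4,-3.75,-0.42,0,0,0],[1,-4.4,-3.75,-0.42,0,0,0],[1,-4.4,-3.75,-0.42,0,0,0],[1,-4.4,-3.75,-0.42,0,0,0],[1,-4.4,-3.75,-0.42,0,0,0],[1,-4.4,-3.75,-0.42,0,0,0],[1,-4.4,-3.75,-0.42,0,0,0]]]'
python3 -m creep '[[[1,0,0,0,0,0,0.18],[1,0,0,0,0,0,0.18],[1,0,0,0,0,0,0.18],[1,0,0,0,0,0,0.18],[1,0,0,0,0,0,0.18],[1,0,0,0,0,0,0.18],[1,0,0,0,0,0,0.18],[1,0,0,0,0,0,0.18],[1,0,0,0,0,0,0.18],[1,0,0,0,0,0,0.18],[1,0,0,0,0,0,0.14]]]'
python3 -c "
from h import *
rel(.5153,-.3463,.28,.977)"
```

```text
clock: 1.48
position: [0.5201, 0.0971, 0.451]
tool_rot: [-3.142, -0.0, 2.916]
force: [0.2, 2.0, 0.5]
grip_width: 0.0854
finger_force: 0.0
clock: 2.85
position: [0.5192, 0.0988, 0.4507]
tool_rot: [-3.141, 0.0, 0.971]
force: [1.0, 0.3, -0.0]
grip_width: 0.0853
finger_force: 0.0
t 2.85 pos [0.5192 0.0988 0.4507] rpy [-3.1414e+00  4.0000e-04  9.7060e-01] F [ 1.   0.3 -0. ] w 0.0853 ff 0.0 q7 -0.64
cm [-36.95  24.82  17.07] rz -0.006
```

```bash
python3 -m creep '[[[1,-4.62,3.1,1.9,0,0,0],[1,-4.62,3.1,1.9,0,0,0],[1,-4.62,3.1,1.9,0,0,0],[1,-4.62,3.1,1.9,0,0,0],[1,-4.62,3.1,1.9,0,0,0],[1,-4.62,3.1,1.9,0,0,0],[1,-4.62,3.1,1.9,0,0,0],[1,-4.62,3.1,1.9,0,0,0],[1,0,0,0,0,0,0]]]'
python3 - <<'E'
from h import *
rel(.5153,-.3463,.175)
S,T=grab('side'),grab('top')
a=cv2.resize(S['image'][340:480,300:500],None,fx=2,fy=2); b=cv2.resize(T['image'][200:340,400:600],None,fx=2,fy=2)
cv2.imwrite('pics/g.png',np.hstack([a,b]))
E
```

```text
clock: 3.98
position: [0.5154, -0.3505, 0.2972]
tool_rot: [-3.14, 0.002, 0.97]
force: [-0.6, 1.0, -0.8]
grip_width: 0.0855
finger_force: 0.0
t 3.98 pos [ 0.5154 -0.3505  0.2972] rpy [-3.1399e+00  2.5000e-03  9.7010e-01] F [-0.6  1.  -0.8] w 0.0855 ff 0.0 q7 0.28
cm [ 0.34 -0.25 12.22] rz None
```

View pics/g.png

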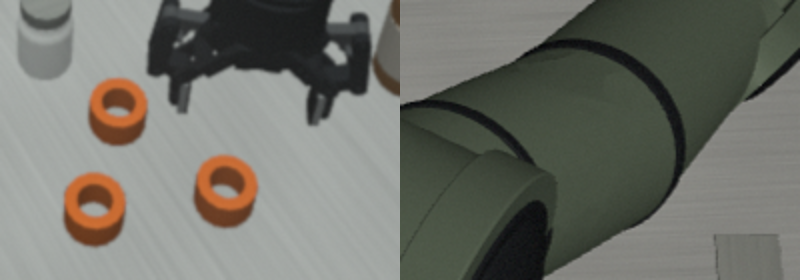

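```bash
python3 -m creep '[[[1,0.34,-0.25,3,0,0,0],[1,0,0,3,0,0,0],[1,0,0,3,0,0,0],[1,0,0,2,0,0,0],[1,0,0,1.1,0,0,0],[1,0,0,0,0,0,0],[-1,0,0,0,0,0,0],[-1,0,0,0,0,0,0],[-1,0,0,0,0,0,0],[-1,0,0,0,0,0,0],[-1,0,0,0,0,0,0],[-1,0,0,0,0,0,0]]]' 40
python3 - <<'E'
from h import *
rel(.5153,-.3463,.175)
E
```

```text
clock: 5.58
position: [0.5175, -0.3423, 0.179]
tool_rot: [3.14, -0.0, 0.976]
force: [-1.8, 2.7, 11.9]
grip_width: 0.0473
finger_force: 39.5
t 5.58 pos [ 0.5175 -0.3423  0.179 ] rpy [ 3.1405e+00 -4.0000e-04  9.7570e-01] F [-1.8  2.7 11.9] w 0.0473 ff 39.5 q7 0.35
cm [-0.45  0.04  0.4 ] rz None
```

```bash
python3 -m creep '[[[0.5,0,0,0,0,0,0],[0.5,0,0,0,0,0,0],[0.5,0,0,0,0,0,0],[0.5,-0.25,0,-0.3,0,0,0],[0.5,-0.2,0,-0.3,0,0,0],[0.5,0,0,0,0,0,0],[0.5,0,0,0,0,0,0]]]'
python3 -c "
from h import *
rel(.5153,-.3463,.18)"
```

```text
clock: 6.45
position: [0.5148, -0.3459, 0.1839]
tool_rot: [3.142, -0.0, 0.976]
force: [0.2, -0.6, 0.3]
grip_width: 0.0644
finger_force: 0.0
t 6.45 pos [ 0.5148 -0.3459  0.1839] rpy [ 3.1415 -0.      0.9757] F [ 0.2 -0.6  0.3] w 0.0644 ff 0.0 q7 0.35
cm [-0.01  0.06  0.39] rz None
```

```bash
python3 -m creep '[[[-1,0,0,0,0,0,0],[-1,0,0,0,0,0,0],[-1,0,0,0,0,0,0],[-1,0,0,0,0,0,0],[-1,0,0,0,0,0,0],[-1,0,0,-1,0,0,0],[-1,0,0,-3,0,0,0],[-1,0,0,-4,0,0,0],[-1,0,0,-5,0,0,0],[-1,0,0,-6,0,0,0],[-1,0,0,-5,0,0,0],[-1,0,0,0,0,0,0]]]' 50
python3 - <<'E'
from h import *
rel(.486,.0953,.424,1.87)
S=grab('side'); cv2.imwrite('pics/c.png',cv2.resize(S['image'][270:470,330:530],None,fx=3,fy=3))
E
```

```text
clock: 7.95
position: [0.5148, -0.3464, 0.4281]
tool_rot: [3.136, -0.001, 0.976]
force: [-0.2, -0.5, -1.4]
grip_width: 0.0466
finger_force: 51.4
t 7.95 pos [ 0.5148 -0.3464  0.4281] rpy [ 3.1356e+00 -9.0000e-04  9.7550e-01] F [-0.2 -0.5 -1.4] w 0.0466 ff 51.4 q7 0.21
cm [ 34.96 -27.16   0.41] rz -0.894
```

View pics/c.png

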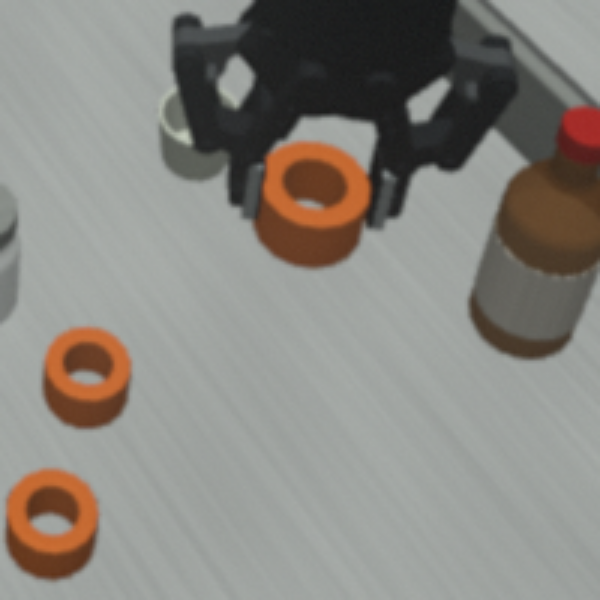

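```bash
cat >> h.py <<'E'
def ring(f,zmin=.1):
    P=cloud(f); hsv=cv2.cvtColor(f['image'],cv2.COLOR_BGR2HSV)
    m=(cv2.inRange(hsv,(5,150,60),(14,255,255))>0)&(P[...,2]>zmin)&(P[...,2]<.5)
    k,l,st,c=cv2.connectedComponentsWithStats(m.astype(np.uint8)); i=1+np.argmax(st[1:,4]); m=l==i
    top=m&(hsv[...,2]>0.8*np.percentile(hsv[...,2][m],95))
    q=P[top]
    for _ in range(4):
        c0=np.median(q,0); A=np.c_[q[:,:2]-c0[:2],np.ones(len(q))]; w=np.linalg.lstsq(A,q[:,2],rcond=None)[0]; r=q[:,2]-A@w
        q=q[abs(r)<max(2*r.std(),.001)]
    cnt=max(cv2.findContours(top.astype(np.uint8),cv2.RETR_EXTERNAL,cv2.CHAIN_APPROX_NONE)[0],key=len)
    (u,v),ax,an=cv2.fitEllipse(cv2.convexHull(cnt))
    print('top n',len(q),'grad',w[:2].round(3),'z',q[:,2].mean().round(4),'bbox mid',((q.min(0)+q.max(0))/2).round(4),'ell',round(u,1),round(v,1),np.round(ax,1),round(an))
    return u,v,q[:,2].mean()
E
python3 - <<'E'
from h import *
S=load('side'); u,v,z=ring(S); print(onz(S,u,v,z).round(4), 'expected top z', .4281-.155+.01)
from h import *
s=bot.observe(); print(s['position'])
E
```

```text
top n 419 grad [-0.002 -0.013] z 0.2736 bbox mid [ 0.5166 -0.3475  0.2736] ell 434.6 331.3 [27.1 36.3] 106
[ 0.516  -0.3484  0.2736] expected top z 0.2831
[ 0.5147389  -0.34587413  0.42566503]
```

```bash
python3 -m creep '[[[-1,4.37,-3.4,0,0,0,0],[-1,4.37,-3.4,0,0,0,0],[-1,4.37,-3.4,0,0,0,0],[-1,4.37,-3.4,0,0,0,0],[-1,4.37,-3.4,0,0,0,0],[-1,4.37,-3.4,0,0,0,0],[-1,4.37,-3.4,0,0,0,0],[-1,4.37,-3.4,0,0,0,0],[-1,0,0,0,0,0,0]]]'
python3 -m creep '[[[-1,0,0,0,0,0,-0.17],[-1,0,0,0,0,0,-0.18],[-1,0,0,0,0,0,-0.18],[-1,0,0,0,0,0,-0.18],[-1,0,0,0,0,0,-0.18],[-1,0,0,0,0,0,0],[-1,0,0,0,0,0,0],[-1,0,0,0,0,0,0]]]'
python3 - <<'E'
from h import *
rel(.486,.0958,.424,1.87)
S=grab('side');T=grab('top'); u,v,z=ring(S); print(onz(S,u,v,z).round(4))
rel(.486,.0958,.424,1.87)
a=cv2.resize(S['image'][140:300,200:360],None,fx=2.5,fy=2.5);b=cv2.resize(T['image'][190:350,180:340],None,fx=2.5,fy=2.5)
cv2.imwrite('pics/d.png',np.hstack([a,b]))
E
```

```text
clock: 9.12
position: [0.4847, 0.1002, 0.4227]
tool_rot: [-3.14, 0.001, 0.982]
force: [0.5, -0.7, -1.2]
grip_width: 0.0466
finger_force: 51.5
clock: 10.12
position: [0.4855, 0.096, 0.4237]
tool_rot: [-3.141, 0.0, 1.863]
force: [-0.4, 0.4, -1.1]
grip_width: 0.0469
finger_force: 51.5
t 10.12 pos [0.4855 0.096  0.4237] rpy [-3.1412e+00  1.0000e-04  1.8631e+00] F [-0.4  0.4 -1.1] w 0.0469 ff 51.5 q7 0.13
cm [-0.04  0.04 -0.03] rz -0.007
top n 119 grad [-0.01  -0.016] z 0.2687 bbox mid [0.4889 0.0941 0.2688] ell 266.9 163.4 [15.5 22.4] 86
[0.4875 0.0937 0.2687]
t 10.22 pos [0.4855 0.0962 0.4238] rpy [-3.1414e+00  1.0000e-04  1.8645e+00] F [ 0.8 -0.2 -0.7] w 0.0466 ff 51.5 q7 0.13
cm [-0.05  0.04 -0.02] rz -0.006
```

View pics/d.png

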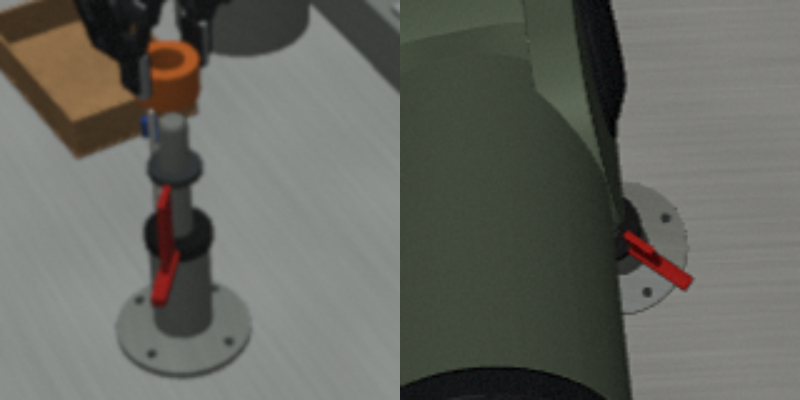

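```bash
python3 - <<'E'
from h import *
from scipy.optimize import least_squares
S=load('side');P=cloud(S)[150:270,240:300].reshape(-1,3)
def fit(a,b,r,c):
    q=P[(P[:,2]>a)&(P[:,2]<b)&(np.hypot(P[:,0]-c[0],P[:,1]-c[1])<r+.008)]
    s=least_squares(lambda x:np.hypot(q[:,0]-x[0],q[:,1]-x[1])-r,c,loss='soft_l1',f_scale=.001); print(a,len(q),s.x.round(4),np.sqrt(np.mean(s.fun**2)).round(5))
c=[.4874,.0938]
fit(.18,.212,.0115,c);fit(.04,.09,.024,c);fit(.19,.212,.0115,c)
# image edges of the shaft
g=cv2.cvtColor(S['image'],cv2.COLOR_BGR2GRAY).astype(float)
for z in(.19,.2,.208):
    u,v=proj(S,[.4874,.0938,z]);print(z,round(u,1),round(v,1),g[int(round(v)),int(u)-9:int(u)+11].astype(int))
q=P[(P[:,2]>.2125)&(P[:,2]<.222)];print(len(q),((q.min(0)+q.max(0))/2).round(4),q.mean(0).round(4))
E
```

```text
0.18 184 [0.4887 0.0956] 0.00144
0.04 333 [0.4885 0.0952] 0.0014
0.19 131 [0.4888 0.0957] 0.00142
0.19 268.8 198.7 [127  93  88  86  75  64  61  62  62  62  60  60  58  55  54  52  73 108
 130 138]
0.2 268.6 194.4 [ 67  79  79  65  59  61  61  62  64  62  61  60  60  59  53  64 102 132
 139 137]
0.208 268.4 191.0 [ 67  80  79  62  65  75  83  89  92  95  95  90  84  73  63  66 101 133
 139 140]
56 [0.4874 0.0928 0.2146] [0.4876 0.0933 0.2144]
```

```bash
python3 -m creep '[[[-1,0,0,1,0,0,0],[-1,0,0,1,0,0,0],[-1,0,0,0.5,0,0,0],[-1,0,0,0.3,0,0,0],[-1,0,0,0.2,0,0,0],[-1,0,0,0.2,0,0,0],[-1,0,0,0,0,0,0]]]'
python3 - <<'E'
from h import *
rel(.486,.0958,.359,1.87)
S=grab('side'); ring(S,.17); cv2.imwrite('pics/e.png',cv2.resize(S['image'][150:270,210:330],None,fx=5,fy=5,interpolation=cv2.INTER_CUBIC))
E
```

```text
clock: 11.1
position: [0.4856, 0.0961, 0.3919]
tool_rot: [3.141, 0.0, 1.866]
force: [1.0, -0.7, -0.2]
grip_width: 0.0466
finger_force: 51.5
t 11.1 pos [0.4856 0.0961 0.3919] rpy [3.1414e+00 1.0000e-04 1.8657e+00] F [ 1.  -0.7 -0.2] w 0.0466 ff 51.5 q7 0.15
cm [-0.04  0.03  3.29] rz -0.004
top n 120 grad [-0.019 -0.019] z 0.2368 bbox mid [0.4896 0.0963 0.2368] ell 268.2 178.1 [15.3 21.7] 85
```

View pics/e.png

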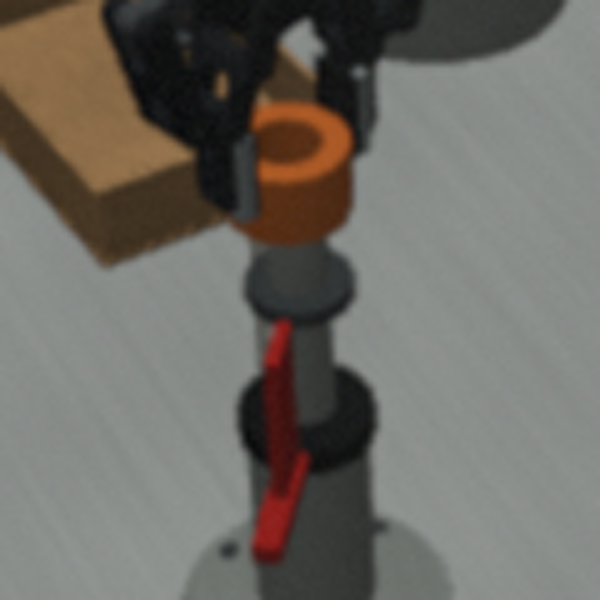

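```bash
python3 -m creep '[[[-1,0,0,0.5,0,0,0],[-1,0,0,0.7,0,0,0],[-1,0,0,0.7,0,0,0],[-1,0,0,0.5,0,0,0],[-1,0,0,0.4,0,0,0],[-1,0,0,0.3,0,0,0],[-1,0,0,0.2,0,0,0],[-1,0,0,0.2,0,0,0],[-1,0,0,0,0,0,0]]]'
python3 - <<'E'
from h import *
rel(.486,.0958,.359,1.87)
S=grab('side'); T=grab('top'); ring(S,.15)
E
python3 m.py | grep -E 'yellow|blue|red'
```

```text
clock: 12.28
position: [0.4856, 0.096, 0.3569]
tool_rot: [3.141, 0.0, 1.866]
force: [1.2, -4.3, 4.2]
grip_width: 0.0468
finger_force: 51.9
t 12.28 pos [0.4856 0.096  0.3569] rpy [3.1413e+00 2.0000e-04 1.8657e+00] F [ 1.2 -4.3  4.2] w 0.0468 ff 51.9 q7 0.18
cm [-0.03  0.03 -0.21] rz -0.004
top n 82 grad [-0.002 -0.034] z 0.2025 bbox mid [0.4892 0.0869 0.2025] ell 271.3 194.8 [11.8 19. ] 63
side red [261, 214, 11, 48, 235] [265.4 240.1] med [0.458  0.0535 0.1232] min [ 0.14  -0.709  0.103] max [0.477 0.075 0.887] 
side red [517, 306, 18, 14, 181] [525.5 312.6] med [ 0.7253 -0.3241  0.1698] min [ 0.14  -0.709  0.164] max [ 0.741 -0.311  0.887] 
top red [469, 133, 15, 16, 160] [476.2 139.6] med [ 0.7248 -0.3189  0.1681] min [ 0.286 -0.333  0.153] max [ 0.739 -0.043  1.271] 
top red [271, 283, 26, 23, 160] [283.  294.7] med [0.4533 0.0554 0.1116] min [0.407 0.033 0.104] max [0.468 0.08  0.536] 
top yellow [577, 389, 14, 74, 522] [583.7 426.4] med [ 0.1865 -0.5073  0.0173] min [ 0.121 -0.518  0.009] max [ 0.286 -0.043  1.271]
```

```bash
python3 - <<'E'
from h import *
s=cv2.imread('pics/side0.png')[172:212,245:275]; t=cv2.imread('pics/top0.png')[255:285,200:240]
k=dict(fx=13,fy=13,interpolation=cv2.INTER_NEAREST)
s=cv2.resize(s,None,**k);t=cv2.resize(t,None,fx=10,fy=10,interpolation=cv2.INTER_NEAREST)
c=np.zeros((520,390+400,3),np.uint8);c[:,:390]=s;c[:300,390:]=t
cv2.imwrite('pics/f.png',np.clip(c*1.5,0,255).astype(np.uint8))
S,T=load('side'),load('top')
A=np.array([.486,.0955]);y=np.array([np.cos(np.radians(73.5)),np.sin(np.radians(73.5))])
for z in(.178,.15,.14,.13,.12):
  print(z,[np.round(proj(f,[*(A+b+r*y),z]),1).tolist() for f,b in((S,[.0014,-.0017]),(T,[-.0014,.0017])) for r in(.062,.088,.094)])
print(S['depth'][184:196,254:262].round(3))
P=cloud(S);print(P[184:196,257].round(4),P[184:196,258].round(4))
E
```

```text
0.178 [[264.1, 183.8], [262.1, 175.9], [261.6, 174.1], [223.4, 265.9], [209.4, 262.5], [206.2, 261.7]]
0.15 [[264.8, 195.3], [262.8, 187.3], [262.3, 185.5], [226.2, 268.8], [212.6, 265.4], [209.4, 264.6]]
0.14 [[265.0, 199.3], [263.0, 191.3], [262.6, 189.5], [227.2, 269.7], [213.6, 266.4], [210.5, 265.7]]
0.13 [[265.3, 203.3], [263.3, 195.3], [262.9, 193.5], [228.1, 270.7], [214.7, 267.4], [211.6, 266.7]]
0.12 [[265.5, 207.2], [263.6, 199.2], [263.1, 197.4], [229.0, 271.7], [215.8, 268.4], [212.7, 267.6]]
[[1.076 1.411 1.055 1.052 1.052 1.058 1.057 1.054]
 [1.068 1.07  1.056 1.052 1.054 1.056 1.057 1.06 ]
 [1.066 1.067 1.056 1.053 1.056 1.056 1.059 1.065]
 [1.06  1.061 1.058 1.056 1.06  1.057 1.06  1.065]
 [1.061 1.061 1.06  1.055 1.055 1.055 1.057 1.064]
 [1.056 1.06  1.059 1.054 1.061 1.061 1.062 1.064]
 [1.06  1.061 1.057 1.056 1.064 1.062 1.064 1.066]
 [1.06  1.059 1.063 1.058 1.06  1.062 1.062 1.07 ]
 [1.063 1.058 1.058 1.06  1.058 1.063 1.061 1.074]
 [1.063 1.068 1.062 1.065 1.063 1.067 1.07  1.072]
 [0.    1.072 1.071 1.063 1.064 1.071 1.069 1.074]
 [1.07  1.068 1.07  1.075 1.071 1.072 1.077 1.076]]
[[0.4586 0.0749 0.2468]
 [0.4579 0.0736 0.2457]
 [0.4576 0.0732 0.2439]
 [0.4579 0.0741 0.241 ]
 [0.457  0.0723 0.2404]
 [0.4564 0.0712 0.2392]
 [0.4562 0.0711 0.2372]
 [0.4563 0.0716 0.2346]
 [0.4564 0.0723 0.2319]
 [0.4573 0.0747 0.2277]
 [0.4563 0.0725 0.2273]
 [0.4593 0.0804 0.2185]] [[0.4601 0.0741 0.2468]
 [0.46   0.0742 0.2446]
 [0.4601 0.0748 0.2419]
 [0.4606 0.0762 0.2386]
 [0.4585 0.0715 0.2403]
 [0.46   0.0755 0.2349]
 [0.4603 0.0765 0.2319]
 [0.4586 0.0727 0.233 ]
 [0.4574 0.0701 0.233 ]
 [0.4582 0.0724 0.2289]
 [0.4581 0.0723 0.2268]
 [0.4595 0.0763 0.2213]]
```

View pics/f.png

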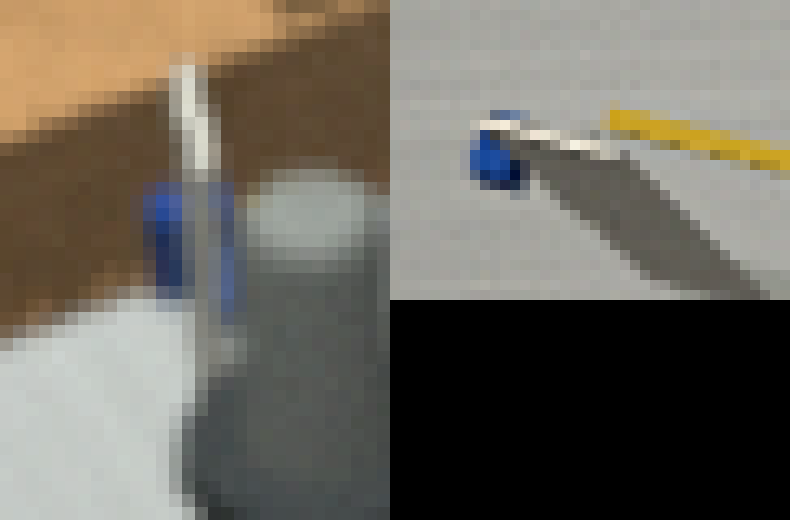

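```bash
python3 - <<'E'
from h import *
for n,(a,b,c,d) in(('side0',(174,199,254,266)),('top0',(262,277,205,226))):
    i=cv2.imread(f'pics/{n}.png').astype(int)[a:b,c:d]; print(n,'B-R cols',c); 
    for k,r in enumerate(i[...,0]-i[...,2]): print(a+k,r, i[k,:,1])
T=load('top');S=load('side')
hs=cv2.cvtColor(T['image'],cv2.COLOR_BGR2HSV); print((cv2.inRange(hs,(100,120,50),(130,255,255))>0).sum())
E
```

```text
side0 B-R cols 254
174 [-64 -67 -65 -65 -66 -67 -66 -64 -65 -64 -64 -64] [105 105 107 104 106 108 106 105 105 106 106 103]
175 [-65 -65 -66 -66 -65 -65 -66 -62 -60 -60 -53 -47] [105 108 107 106 104 106 104 101  99  96  88  77]
176 [-67 -66 -68 -65 -50 -45 -56 -57 -48 -41 -37 -31] [108 109 109 108 105 114 102  88  77  66  60  55]
177 [-68 -68 -68 -59 -28 -15 -27 -39 -33 -29 -27 -27] [111 108 107 109 119 137  94  65  55  47  48  48]
178 [-66 -63 -56 -41 -15  -8 -13 -28 -28 -29 -29 -27] [107  99  89  82 109 143  91  48  45  45  47  49]
179 [-48 -43 -38 -26 -12 -10 -13 -24 -27 -27 -28 -28] [ 79  68  60  62 103 145  98  53  44  47  49  48]
180 [-32 -31 -29 -22 -10  -9 -11 -19 -28 -29 -28 -29] [ 54  49  46  55 102 147 117  65  45  47  48  47]
181 [-29 -29 -30 -23 -12  -8  -9 -14 -26 -27 -28 -28] [ 50  48  48  53  86 133 140  82  46  48  47  48]
182 [-28 -27 -28 -26 -15  -8  -9 -13 -25 -28 -26 -27] [ 48  49  48  50  69 113 144  91  46  47  49  49]
183 [-30 -29 -28 -27 -16  -7  -9 -14 -25 -28 -28 -29] [ 47  47  48  49  61 106 143 100  53  47  47  46]
184 [-27 -29 -28 -28 -17  -7  -7 -12 -24 
[... 3254 characters left out ...]
45  87  61  61  61  61  63  63  60  62
  60  61  82]
273 [-4 -5 -6 -4 14 20 23 26 10 -6 -7 -7 -6 -6 -7 -6 -8 -7 -8 -7 -7] [112 113 114 107  62  41  25  31  69 114  82  64  63  60  64  60  61  63
  60  65  61]
274 [ -3  -5  -2  -4  -7  -7  -6   5   2  -5  -5  -5  -5  -8  -7 -11  -7  -6
  -7  -7  -8] [111 114 114 114 114 118 113  92  98 119 112  83  59  60  62  62  63  62
  62  63  61]
275 [-5 -4 -5 -4 -3 -4 -5 -4 -4 -4 -5 -5 -5 -8 -7 -7 -8 -7 -8 -8 -8] [110 111 112 111 115 115 115 115 114 114 114 109  74  62  60  62  60  64
  62  61  61]
276 [-3 -3 -4 -4 -5 -3 -4 -4 -5 -4 -4 -4 -5 -5 -9 -7 -7 -4 -7 -7 -7] [110 111 110 111 110 111 110 112 109 110 112 114 112  95  62  60  62  58
  63  62  63]
0
```

```bash
python3 - <<'E'
from h import *
S,T=load('side'),load('top')
p,e=tri(S,(257.1,187.2),T,(209.8,270.2));print('cliptop',p.round(4),e.round(4))
# check bias: ring tops at start, true z .030
for a,b in(((413.1,429.),(484,262.2)),):print(tri(S,a,T,b))
b=np.array([.0014,-.0017,.001])
# line front pixels: intersect side rays with front-face plane (bias-corrected)
A=np.array([.486,.0955]);th=np.radians(73.5);y=np.array([np.cos(th),np.sin(th),0]);x=np.array([np.sin(th),-np.cos(th),0])
for off in(0,.003):
  for uv in((259,177.0),(260.3,184.8),(257.3,188.6),(257.5,194.5),(262,190),(262.3,195.7)):
    o,d=ray(S,*uv);o=o-b; n=x; c=np.array([*A,0])
    s=((c+off*x-o)@n)/(d@n); q=o+s*d; print(off,uv,'r',((q-c)@y).round(4),'z',q[2].round(4))
E
```

```text
cliptop [0.5025 0.1868 0.1477] 0.0024
(array([ 0.51669796, -0.34498469,  0.02996809]), np.float64(0.004049686306129947))
0 (259, 177.0) r 0.1467 z 0.1316
0 (260.3, 184.8) r 0.1316 z 0.1227
0 (257.3, 188.6) r 0.1996 z 0.0614
0 (257.5, 194.5) r 0.2047 z 0.0409
0 (262, 190) r 0.1057 z 0.1289
0 (262.3, 195.7) r 0.1071 z 0.1131
0.003 (259, 177.0) r 0.1756 z 0.1101
0.003 (260.3, 184.8) r 0.16 z 0.101
0.003 (257.3, 188.6) r 0.23 z 0.0379
0.003 (257.5, 194.5) r 0.2352 z 0.0169
0.003 (262, 190) r 0.1334 z 0.1073
0.003 (262.3, 195.7) r 0.1348 z 0.0912
```

```bash
python3 -m creep '[[[-1,-0.06,-0.02,0.3,0,0,0],[-1,0,0,0.3,0,0,0],[-1,0,0,0.3,0,0,0],[-1,0,0,0.3,0,0,0],[-1,0,0,0.3,0,0,0],[-1,0,0,0.3,0,0,0],[-1,0,0,0.14,0,0,0],[-1,0,0,0,0,0,0],[-1,0,0,0,0,0,0],[-1,0,0,0,0,0,0]]]' 60
python3 - <<'E'
from h import *
rel(.486,.0955,.3375,1.87)
S=grab('side'); ring(S,.13); cv2.imwrite('pics/h.png',cv2.resize(S['image'][150:270,210:330],None,fx=5,fy=5,interpolation=cv2.INTER_CUBIC))
E
```

```text
clock: 13.62
position: [0.4856, 0.0958, 0.3378]
tool_rot: [3.141, -0.0, 1.866]
force: [2.3, -1.0, 6.6]
grip_width: 0.0466
finger_force: 60.7
t 13.62 pos [0.4856 0.0958 0.3378] rpy [ 3.1409e+00 -5.0000e-04  1.8659e+00] F [ 2.3 -1.   6.6] w 0.0466 ff 60.7 q7 0.19
cm [-0.04  0.03  0.03] rz -0.004
top n 84 grad [ 0.02  -0.074] z 0.1827 bbox mid [0.4898 0.0894 0.1825] ell 271.2 202.6 [13.9 18.5] 64
```

View pics/h.png

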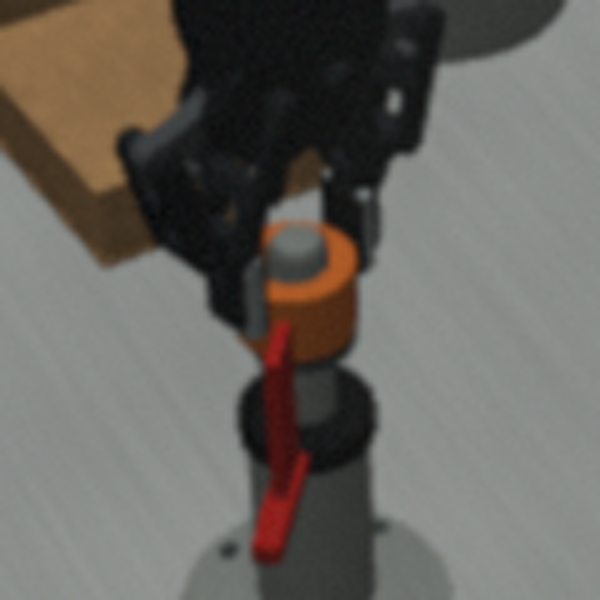

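```bash
python3 -m creep '[[[-1,0,0,0,0,0,-0.05],[-1,0,0,0,0,0,-0.08],[-1,0,0,0,0,0,-0.08],[-1,0,0,0,0,0,-0.08],[-1,0,0,0,0,0,-0.08],[-1,0,0,0,0,0,-0.08],[-1,0,0,0,0,0,-0.08],[-1,0,0,0,0,0,-0.08],[-1,0,0,0,0,0,-0.08],[-1,0,0,0,0,0,-0.08],[-1,0,0,0,0,0,-0.08],[-1,0,0,0,0,0,0]]]'
python3 - <<'E'
from h import *
rel(.486,.0955,.3375,3.08);print(bot.observe()['moment'].round(3))
S=grab('side');T=grab('top')
E
python3 m.py|grep -E 'red|yel|blue'
```

```text
clock: 15.18
position: [0.486, 0.0953, 0.338]
tool_rot: [3.14, 0.002, 2.717]
force: [6.5, -4.7, 7.0]
grip_width: 0.0463
finger_force: 61.0
t 15.18 pos [0.486  0.0953 0.338 ] rpy [3.1405e+00 1.5000e-03 2.7167e+00] F [ 6.5 -4.7  7. ] w 0.0463 ff 61.0 q7 0.9
cm [0.01 0.01 0.05] rz -0.363
[-0.831 -1.337 -0.006]
side red [275, 213, 18, 45, 276] [281.5 236. ] med [0.4882 0.0493 0.1286] min [ 0.14  -0.709  0.104] max [0.495 0.069 0.887] 
side red [518, 306, 17, 16, 184] [525.8 312.7] med [ 0.7259 -0.3247  0.1698] min [ 0.715 -0.337  0.162] max [ 0.741 -0.31   0.175] 
side blue [257, 187, 2, 7, 13] [257.5 189.8] med [0.5028 0.1819 0.1449] min [0.5   0.18  0.137] max [0.505 0.188 0.149] 
top red [469, 133, 15, 15, 153] [476.2 139.2] med [ 0.7248 -0.319   0.1686] min [ 0.286 -0.332  0.157] max [ 0.738 -0.043  1.271] 
top red [289, 274, 14, 7, 77] [295.6 276.9] med [0.4878 0.0322 0.1095] min [ 0.286 -0.043  0.105] max [0.494 0.046 1.271] 
top yellow [577, 389, 14, 74, 526] [583.8 427. ] med [ 0.1855 -0.5075  0.0177] min [ 0.121 -0.519  0.008] max [ 0.286 -0.043  1.271]
```

```bash
python3 - <<'E'
from h import *
fs=[vision.grab_frame('side') for _ in range(12)]
f=dict(fs[0]); D=np.stack([g['depth'] for g in fs]); D[D==0]=np.nan; f['depth']=np.nanmedian(D,0); I=np.mean([g['image'] for g in fs],0); f['image']=I.astype(np.uint8); pickle.dump(f,open('side.pkl','wb'))
P=cloud(f)
print('z');print((P[184:198,255:267,2]*1000).round(0)); 
A=np.array([.486,.0955])+[.0014,-.0017];th=np.radians(73.5)
q=P[184:198,255:267,:2]-A
print('r');print((1000*(q@[np.cos(th),np.sin(th)])).round(0)); print('x');print((1000*(q@[np.sin(th),-np.cos(th)])).round(0))
print('Y: R-B');print((I[184:214,255:267,2]-I[184:214,255:267,0]).round(0).astype(int))
a=cv2.resize(f['image'][165:225,235:295],None,fx=9,fy=9,interpolation=cv2.INTER_NEAREST); cv2.imwrite('pics/i.png',np.clip(a*1.4,0,255).astype(np.uint8))
E
```

```text
z
[[ 29.  27.  27. 244. 243. 244. 270. 270. 269. 270. 269. 270.]
 [ 26.  25.  23. 242. 243. 243. 269. 270. 269. 270. 269. 269.]
 [ 23.  21.  20. 241. 241. 265. 269. 268. 269. 269. 268. 268.]
 [ 19. 148. 149. 149. 239. 265. 268. 268. 267. 268. 268. 268.]
 [ 17. 145. 149. 149. 238. 264. 266. 266. 266. 266. 266. 266.]
 [ 15.  12. 147. 147. 236. 236. 264. 264. 264. 264. 264. 264.]
 [ 12.  11. 144. 144. 234. 233. 262. 262. 263. 262. 262. 262.]
 [  9.   7. 142. 141. 232. 232. 260. 259. 259. 259. 260. 259.]
 [  6.   3. 139. 140. 141. 230. 257. 257. 257. 256. 257. 257.]
 [  3.   1. 137. 137. 136. 152. 254. 254. 254. 254. 248. 254.]
 [  1.  -1. 135. 134. 134. 148. 252. 252. 252. 251. 247. 251.]
 [ -1.  -1.  -0.   1.  -1. 145. 250. 248. 248. 249. 247. 246.]
 [ -0.  -0.  -0.  -2.  -0. 141. 247. 246. 246. 246. 246. 246.]
 [ -0.  -1.  -1.  -1. 183. 183. 244. 244. 243. 243. 243. 243.]]
r
[[262. 263. 263. -23. -23. -24. -58. -59. -58. -59. -59. -60.]
 [262. 263. 264. -24. -24. -25. -59. -61. -61. -62. -62. -62.]
 [261. 263. 265. -25. -26. -57. -62. -62. -63. -63. -63. -63.]
 [262.  94.  92.  93. -2
[... 2392 characters left out ...]
131 134 122  73  20  -2  -2  -2  -2]
 [ 16  72 122 134 133 121  72  17  -3  -3  -4  -3]
 [ 24  93 133 134 133 121  69  15  -2  -3  -4  -4]
 [ 20  92 133 134 133 120  66  13  -3  -2  -3  -4]
 [ 16  84 132 134 132 119  63  10  -3  -3  -3  -4]
 [  9  67 126 134 133 121  76  25   0  -3  -3  -2]
 [  4  47 110 130 134 130 109  54   7  -3  -2  -1]
 [  3  34  84 115 127 132 122  78  31   4  -3  -2]
 [  3  29  65  87 106 120 126 109  61  12  -2  -2]
 [  4  26  55  70  79  92 107 105  60  11  -3  -2]
 [  4  26  53  67  68  72  79  75  40   5  -3  -2]
 [  4  25  53  67  67  67  68  60  32   3  -4  -2]
 [  4  23  51  67  67  67  67  62  36   5  -4  -1]
 [  2  18  45  67  67  67  67  63  38   6  -3  -2]]
```

View pics/i.png

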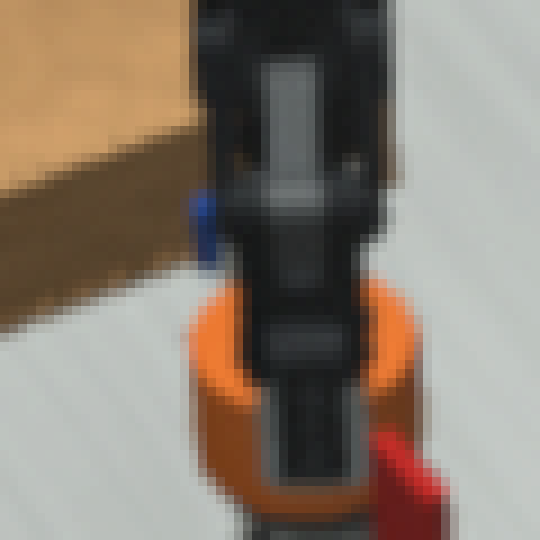

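```bash
python3 - <<'E'
from h import *
f=load('side'); ring(f,.13); P=cloud(f)
hsv=cv2.cvtColor(f['image'],cv2.COLOR_BGR2HSV)
for (r0,r1,c0,c1) in((199,206,257,260),(198,206,276,279)):
  print((P[r0:r1,c0:c1,2]*1000).round(1).tolist())
E
```

```text
top n 42 grad [0.021 0.007] z 0.1829 bbox mid [0.471  0.0978 0.1828] ell 260.6 202.9 [ 8.7 11.8] 173
[[182.5, 182.9, 183.1], [184.2, 183.4, 183.1], [182.6, 183.0, 183.3], [183.4, 183.7, 182.4], [183.3, 182.8, 183.0], [184.0, 183.1, 184.2], [182.5, 182.7, 183.5]]
[[184.2, 183.2, 183.9], [213.7, 183.4, 183.7], [212.8, 182.9, 183.3], [210.5, 182.7, 183.4], [219.5, 183.4, 183.3], [220.6, 182.7, 183.7], [218.6, 183.1, 182.5], [183.8, 182.9, 183.0]]
```

```bash
python3 -m creep '[[[-1,0,0,0.03,0,0,-0.07],[-1,0,0,0,0,0,-0.07],[-1,0,0,0,0,0,-0.07],[-1,0,0,0,0,0,-0.07],[-1,0,0,0,0,0,-0.05],[-1,0,0,0,0,0,-0.03],[-1,0,0,0,0,0,0],[-1,0,0,0,0,0,0]]]'
cat > lev.py <<'E'
from h import *
rel(.486,.0955,.3375,3.08);s=bot.observe();print(s['moment'].round(3),s['joint_efforts'][6])
S=grab('side');T=grab('top')
for f,A in((S,(.4874,.0938)),(T,(.4846,.0972))):
    P=cloud(f);h=cv2.cvtColor(f['image'],cv2.COLOR_BGR2HSV);m=((h[...,0]<5)|(h[...,0]>174))&(h[...,1]>170)&(h[...,2]>60)&(P[...,2]>.1)&(P[...,2]<.114)&(P[...,0]<.6)&(P[...,1]>-.1)
    q=P[m]; d=q[:,:2]-A; print(len(q),'lever angle',np.degrees(np.arctan2(*d[np.hypot(*d.T)>.05].mean(0)[::-1])).round(1))
E
python3 lev.py
```

```text
clock: 16.88
position: [0.4861, 0.0957, 0.3378]
tool_rot: [3.141, 0.002, 3.076]
force: [7.6, -1.1, 8.1]
grip_width: 0.0465
finger_force: 61.2
t 16.88 pos [0.4861 0.0957 0.3378] rpy [3.1408e+00 2.1000e-03 3.0758e+00] F [ 7.6 -1.1  8.1] w 0.0465 ff 61.2 q7 1.21
cm [ 0.01 -0.02  0.03] rz -0.004
[-0.448 -1.365  0.004] 0.04423258826136589
114 lever angle -68.5
45 lever angle -67.7
```

```bash
python3 -m creep '[[[-1,0,0,0,0,0,-0.02],[-1,0,0,0,0,0,-0.02],[-1,0,0,0,0,0,0],[-1,0,0,0,0,0,0]]]'; python3 lev.py;  python3 -m creep '[[[-1,0,0,0,0,0,-0.02],[-1,0,0,0,0,0,-0.02],[-1,0,0,0,0,0,0],[-1,0,0,0,0,0,0]]]'; python3 lev.py
```

```text
clock: 17.48
position: [0.4861, 0.0956, 0.3378]
tool_rot: [3.141, 0.002, 3.115]
force: [5.5, -2.9, 7.9]
grip_width: 0.0463
finger_force: 63.6
t 17.48 pos [0.4861 0.0956 0.3378] rpy [3.1409e+00 2.0000e-03 3.1153e+00] F [ 5.5 -2.9  7.9] w 0.0463 ff 63.6 q7 1.24
cm [ 0.01 -0.01  0.03] rz 0.035
[-0.49  -1.264 -0.337] 0.3167993947863579
111 lever angle -68.3
44 lever angle -67.0
clock: 18.08
position: [0.486, 0.0954, 0.3378]
tool_rot: [3.141, 0.002, -3.128]
force: [5.5, -3.7, 7.9]
grip_width: 0.0463
finger_force: 68.4
t 18.07 pos [0.486  0.0954 0.3378] rpy [ 3.1411e+00  1.8000e-03 -3.1285e+00] F [ 5.5 -3.7  7.9] w 0.0463 ff 68.4 q7 1.27
cm [0.   0.01 0.03] rz 0.075
[-0.753 -1.166 -0.679] 0.6786972843110561
108 lever angle -67.7
44 lever angle -66.6
```

```bash
python3 -m creep '[[[-1,0,0,0,0,0,0],[-1,0,0,0,0,0,0],[-1,0,0,0,0,0,0],[-1,0,0,0,0,0,0]]]'; python3 -c "
from workcell import bot
print(bot.job_done())"
```

```text
clock: 18.68
position: [0.486, 0.0954, 0.3378]
tool_rot: [3.141, 0.002, -3.129]
force: [5.9, -3.4, 7.8]
grip_width: 0.0464
finger_force: 68.4
the job is handed in; nothing more can be done
None
```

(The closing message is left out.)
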